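Lock a centrifuge drive spindle by feel

TASK

Lock the spindle of the grey centrifuge drive head: turn its brass cap clockwise (seen from above) until you feel the drag dip at the hidden locking notch, then push the cap straight down until it is fully home, and let go. Do not force the cap down where it will not go, and leave the other things on the bench where they are.

Things in the scene. Friction and masses are not known exactly. Their poses are not given: they have to be found in the camera images.
- cap_grip (a point): Grip point of the brass spindle cap, on its vertical turning axis; z up. The cap is a disc (52 mm across, 8 mm thick) with an upright bar on top: 52 mm long (along this point's x), 16 mm thick (along its y: grip across this), 40 mm high. The point is inside the bar, 25 mm above the disc's top and 14 mm below the bar's top. Raised, the disc's underside is 12 mm above the housing.
- cap_top (a point): Centre of the bar's top face: push here, or by the grip. Turning: clockwise from above, running drag about 0.1 N m, stays where left. The notch lies 23 to 149 degrees clockwise of the start, where cannot be seen; it is some 15 degrees wide in feel: nearing its centre the drag falls away and the cap is pulled on clockwise; just past it the cap pushes back.
- drive_head: Fixed grey round drive head under the cap: flange 150 mm across, top face 124 mm across and 100 mm above the bench; origin at the centre of its underside, below the cap's axis. Its yaw says nothing of the notch. Pull and push-back at the notch reach 0.2 to 0.6 N m, felt at rest too; then a sprung ball is out again (turn back). Let go within 3 degrees of the notch, the cap centres itself.
- spindle_cap (a joint): How far the brass cap is pushed down, in m: 0 raised (start), 0.008 fully home. It slides stiffly (about 4 N of push) and stays where it is left; no spring returns it. Away from the notch its hidden key meets the index plate after 2 mm; at the notch (within about 3 degrees) it goes down the whole 8 mm to a hard stop.
- index_plate (a joint): How far the hidden sprung index plate inside the head is forced down, in m: 0 at rest. It gives way when the cap is pushed with more than about 10 N where there is no notch, and reaches 3.5 mm at about 20 N, which counts as forced; it springs back.
- tube_cup: Bystander: grey enamel tube cup, open top, 64 mm across, 85 mm high, standing; origin at the centre of its underside.
- gear_segment: Bystander: heavy bronze gear segment, about 45 by 130 mm, 22 mm high, lying flat; origin on its underside.
- punch: Bystander: steel punch 130 mm long, 12 mm thick, lying along its x; origin at mid length on the underside.
- bearing_ring: Bystander: steel ring 64 mm across, 16 mm high, lying flat; origin at the centre of its underside.
- grease_jar: Bystander: amber jar 68 mm across, 75 mm high; origin at the centre of its underside.
- oil_can: Bystander: green can with a copper cap, 60 mm across, 120 mm high; origin at the centre of its underside.
Not all that is in view belongs to the job. Leave any red look-alike of the drive_head alone.

How it is judged:
By the outcome, as a careful person would: the job done as asked, in the order asked, and still so for the second after the job is handed in, with the robot touching nothing.
It also fails if it takes over 72 s, if anything falls off the work surface, if the arm or the gripper's body presses on something with over 40 N, if the wrist force passes 120 N, or if a joint passes its speed limit or range.

ROBOT

A 7-joint arm with a two-finger parallel gripper is mounted at the origin on the work surface. World frame = base frame: x ahead of the robot, y to its left, z up, the work surface at z = 0. Lengths are in m, angles in rad, forces in N, time in s.
With the tool pointing down it reaches from about 0.4 to 0.85 m from the base axis. Payload 4.5 kg.
Tool frame: the origin (TCP) lies at the very end of the fingers, on their centre line; the grasp point (between the pads) lies 19 mm behind it; y points along the fingers, x is the direction in which the jaws open and shut, and the axes are right-handed (so a half turn about y gives the same grasp; the last joint's range is limited). The gripper opens to 88 mm and grips with 3 to 60 N. Pads are 18 mm wide; open, the fingers measure 123 mm over their backs; the gripper's body (75 mm by 187 mm) begins 45 mm behind the grasp point.
Start: joints at [-1.221, 0.689, -0.195, 1.565, 0.157, 0.902, -0.215], TCP at [0.194, 0.594, 0.203] pointing down, gripper open.
Joint ranges: [-3.01, 3.01], [-0.46, 2.08], [-1.47, 1.51], [0.13, 2.56], [-1, 4.14], [0.04, 2.09], [-2.66, 2.66]. Speed limits (rad/s): [2.57, 2.57, 3.14, 3.14, 3.14, 3.14, 3.14].

INTERFACE

Orientations are given as a unit quaternion [x, y, z, w].
In Python, from plant import r gives the robot as it stands.
- The arm moves only by the shell command python3 -m inch 'ROWS' [OPENING] [FORCE]. ROWS is JSON, a list of rows, each a list of 6 numbers: the shift along the tool's x, y, z in mm, then the turn, a rotation vector about the tool's x, y, z in rad. In form: [[x, y, z, ax, ay, az], ...]. A call has 1 to 12 rows; each row shifts and turns the commanded pose from where the row before left it, along the tool's axes as they then stand; what a row does not reach is not made up. A row lasts 1/12 s, in which the tool goes at most 41.7 mm and 7.16 degrees, less where a joint would pass 70% of its speed; a pose out of reach is approached as far as the arm can. A call is refused whole if a number of a shift passes 41.7 or a number of a turn 0.125, either way. A call with a gripper value outside its range is refused whole. OPENING is the finger opening in mm, from 0 to 88.1, set as the call begins (- or left out, the last holds). The fingers move at their own pace and stop on an object; FORCE is the grip in N (left out, the last holds). Time passes only in rows, so rows that do not move let the fingers close. It gives the time, the measured TCP pose, the force and the opening at its end, in the units of the state.
- r.get_state(): the state, without advancing time (a new reading comes with each control period).
- r.snapshot(name): name is "side" or "top" or "wrist"; returns a dict with "img" (480x640x3 uint8, red, green, blue), "range_z" (480x640 float32, m along the optical axis (not along the pixel's ray), 0 where there is no reading), "mtx" (3x3 intrinsics, pixels), "camera_from_world" (4x4, takes a point from world to camera coordinates); the wrist camera has in their place "tool_from_camera" (4x4, takes a point from camera to tool coordinates, whose origin is the TCP and whose axes are the tool frame's). Camera axes: x right, y down, z forward; pixel columns grow to the right and rows downward; lengths in m; the calibration is good to about 2 mm. The wrist camera is an equidistant fisheye: a pixel r from the principal point sees the ray r / f radians off the axis. A picture is of the moment at which its call begins: read the wrist's pose just before it.
- r.finish_job(): hands the job in, once; it reports no verdict.
The state is a dict: "clock": time; "q": joint angles; "qd": joint speeds; "joint_torque": joint torques, N m; "tool_pos": TCP position; "eef_rot": TCP orientation; "contact_force": force on the tool from outside, world axes, zero at the start; "moment": the same for the moment, N m; "opening": opening from 0.0 (shut) to 1.0 (fully open).
Only numpy, scipy, OpenCV 4.12 (cv2) and the standard library are available. Lean on these libraries where they do the work, as an engineer would, in place of code of your own. Each camera call takes 0.05 s, during which the arm holds its last target.

## Working session

There is one attempt and no reset: what is moved stays moved. The work goes in short steps, Python scripts to look and compute and a shell command to move; the robot and the scene stay as the last step left them, time stands still between calls to the robot, and variables do not carry over. Pictures are saved under pics/ and viewed, and the job is handed in when it is done.

```bash
mkdir -p pics; ls; python3 - <<'E'
from plant import r
import cv2,numpy as np
s=r.get_state();print(s)
for n in("side","top"):
    d=r.snapshot(n);cv2.imwrite(f"pics/{n}0.png",d["img"][:,:,::-1]);np.savez(f"{n}0.npz",**d);print(n,d["mtx"],d["camera_from_world"])
E
```

```text
pics
{'clock': 0.0, 'q': array([-1.22117285,  0.68996977, -0.19454535,  1.56634392,  0.15729348,
        0.90247698, -0.21512139]), 'qd': array([-0.00110597, -0.00023474,  0.00033334, -0.00171822,  0.00123705,
        0.00054839, -0.00029173]), 'joint_torque': array([ 2.40330337e-04, -5.27558792e+01, -1.26670238e+00, -1.53428364e+01,
       -5.26233867e-02,  6.40137776e-03,  1.66007126e-04]), 'tool_pos': array([0.19394142, 0.59341999, 0.20181977]), 'eef_rot': array([ 0.57279368,  0.41468035, -0.41566847, -0.57198542]), 'contact_force': array([0.40489097, 0.40217945, 0.28118703]), 'moment': array([ 0.00889865, -0.00302827,  0.02644093]), 'opening': 1.0023305368024251}
side [[462.92226527   0.         321.6587612 ]
 [  0.         462.92226527 241.59438571]
 [  0.           0.           1.        ]] [[ 9.53700615e-01 -3.00757177e-01 -5.07476843e-04 -4.79206232e-01]
 [-2.21624829e-01 -7.01629384e-01 -6.77199116e-01  1.80061404e-01]
 [ 2.03316434e-01  6.45957683e-01 -7.35799632e-01  8.86037401e-01]
 [ 0.00000000e+00  0.00000000e+00  0.00000000e+00  1.00000000e+00]]
top [[600.2566379    0.         316.36557421]
 [  0.         600.2566379  241.75529955]
 [  0.           0.           1.        ]] [[-0.0857058  -0.99631656  0.00279706  0.01992422]
 [-0.97355767  0.08315069 -0.21277085  0.51008528]
 [ 0.21175455 -0.0209588  -0.97709812  1.23138255]
 [ 0.          0.          0.          1.        ]]
```

View pics/side0.png

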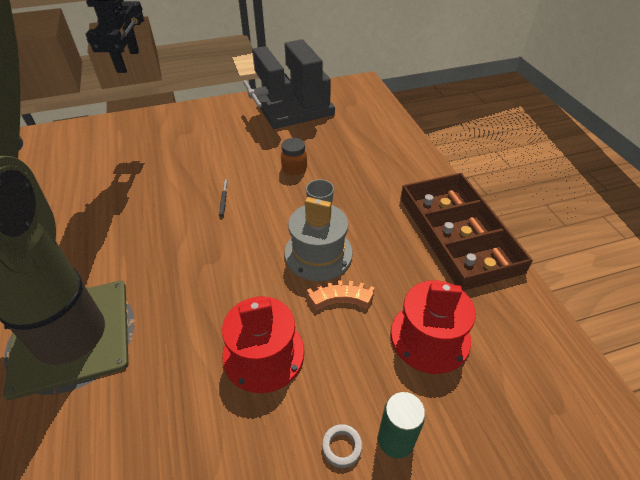

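View pics/top0.png

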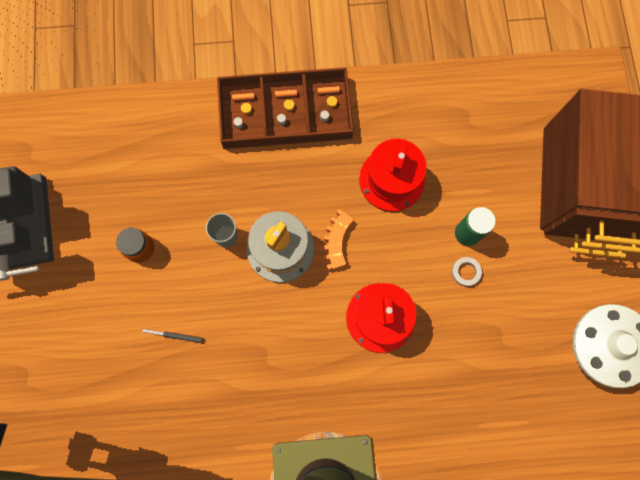

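The candidates are the grey head with a brass bar (top 280,240; side 318,235) and two red look-alikes (top 381,315 and 395,172). The grey one fits the description. I'll confirm it in an enlarged crop and measure it.

```bash
cat > h.py <<'E'
import numpy as np,cv2
def pts(d):
    K=d["mtx"];T=np.linalg.inv(d["camera_from_world"]);z=d["range_z"]
    v,u=np.mgrid[0:480,0:640]
    P=np.stack([(u-K[0,2])/K[0,0]*z,(v-K[1,2])/K[1,1]*z,z],-1)
    return P@T[:3,:3].T+T[:3,3]
E
python3 - <<'E'
from h import *
for n,(x0,x1,y0,y1) in {"top":(180,380,190,290),"side":(260,380,170,290)}.items():
    d=dict(np.load(n+"0.npz"));P=pts(d);im=d["img"]
    cv2.imwrite(f"pics/{n}c.png",cv2.resize(im[y0:y1,x0:x1,::-1],None,fx=4,fy=4,interpolation=cv2.INTER_CUBIC))
    hsv=cv2.cvtColor(im,cv2.COLOR_RGB2HSV)
    sub=np.zeros((480,640),bool)
    if n=="top": sub[215:282,245:315]=1
    else: sub[180:275,285:355]=1
    Z=P[...,2]
    for lo,hi in((.15,.17),(.09,.105),(.113,.126)):
        m=sub&(Z>lo)&(Z<hi)&(d["range_z"]>0);q=P[m]
        if len(q)<5: print(n,lo,len(q));continue
        c,sz,a=cv2.minAreaRect((q[:,:2]*1000).astype(np.float32))
        print(n,lo,len(q),"z",np.median(q[:,2]).round(4),"mean",q.mean(0).round(4),"rect",np.round(c,1),np.round(sz,1),round(a,1),"circ",cv2.minEnclosingCircle((q[:,:2]*1000).astype(np.float32)))
E
```

```text
top 0.15 217 z 0.1582 mean [0.5112 0.0563 0.1581] rect [511.9  56.3] [16.5 52.6] 53.3 circ ((512.9946899414062, 57.617679595947266), 26.449630737304688)
top 0.09 2097 z 0.0999 mean [0.5068 0.0565 0.0998] rect [507.7  57.2] [122.2 115.6] 85.9 circ ((512.4028930664062, 56.83787155151367), 62.55750274658203)
top 0.113 247 z 0.1201 mean [0.5085 0.0533 0.1201] rect [510.   57.3] [50.8 48.1] 59.4 circ ((512.1909790039062, 56.240509033203125), 26.463449478149414)
side 0.15 217 z 0.1583 mean [0.5104 0.0512 0.1574] rect [510.9  53.3] [19.9 51.6] 54.1 circ ((508.6405029296875, 50.16985321044922), 25.9744815826416)
side 0.09 1620 z 0.1003 mean [0.5057 0.0376 0.0999] rect [509.   49.4] [119.5 122.1] 71.5 circ ((509.7222900390625, 52.96530532836914), 63.44095993041992)
side 0.113 222 z 0.1202 mean [0.5044 0.0421 0.12  ] rect [505.   41.7] [25.8 51.1] 64.4 circ ((510.12255859375, 52.373348236083984), 25.546463012695312)
```

View pics/topc.png

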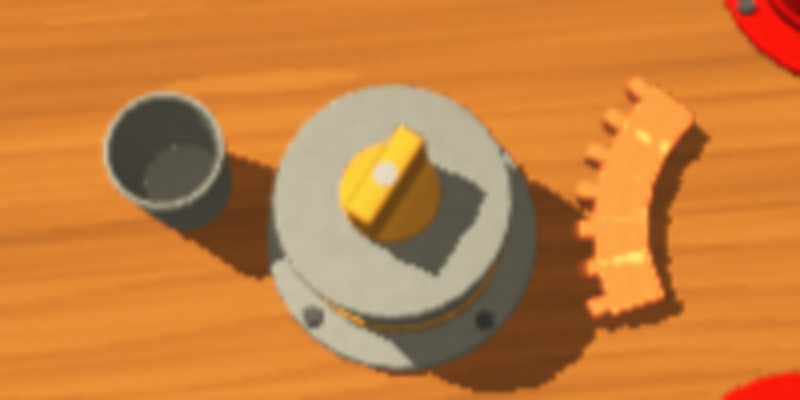

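View pics/sidec.png

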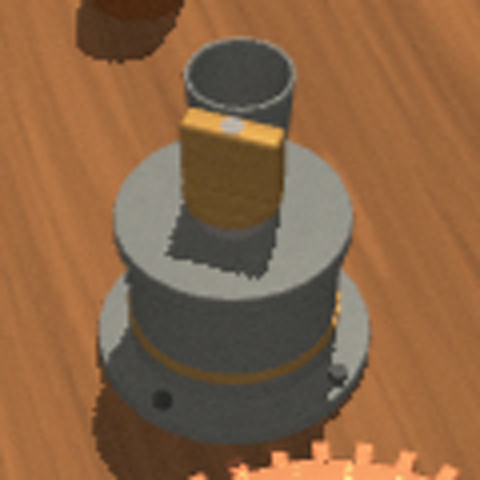

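The crop confirms it: grey head, brass cap on disc, bar running down-left to up-right in the top view. Cap axis is about (0.511, 0.055), and the bar's long axis is at about -37°. Next I'll work out the tool axes.

```bash
cat >> h.py <<'E'
from scipy.spatial.transform import Rotation as R
def rep(t=(.511,.055),yaw=53.3):
    from plant import r
    s=r.get_state();M=R.from_quat(s["eef_rot"]).as_matrix()
    print("t",round(s["clock"],2),"pos",s["tool_pos"].round(4),"yawx",round(np.degrees(np.arctan2(M[1,0],M[0,0])),1),"ydir",M[:,1].round(3),"q",s["q"].round(2),"F",s["contact_force"].round(2),"M",s["moment"].round(3),"open",round(s["opening"]*88.1,1))
    d=np.array([t[0],t[1],.2])-s["tool_pos"]
    print("to target (z.2) tool mm",(M.T@d*1000).round(1), "turn to yaw (+y=cw) deg",[(round((np.degrees(np.arctan2(M[1,0],M[0,0]))-y+180)%360-180,1)) for y in(yaw,yaw+180)])
E
python3 -c "
from h import *;rep()"
```

```text
t 0.1 pos [0.194  0.5935 0.2019] yawx 71.9 ydir [-0.    -0.002 -1.   ] q [-1.22  0.69 -0.19  1.57  0.16  0.9  -0.22] F [-0.46  0.68 -0.03] M [-0.009 -0.026  0.042] open 88.2
to target (z.2) tool mm [-413.5    2.6 -468.5] turn to yaw (+y=cw) deg [np.float64(18.6), np.float64(-161.4)]
```

```bash
python3 -m inch '[[0,-20,0,0,0.1,0],[0,-20,0,0,0.1,0],[0,0,0,0,0,0]]'; python3 -c "
from h import *;rep()"
```

```text
clock: 0.35
tool_pos: [0.1945, 0.5963, 0.2459]
eef_rot: [-0.61, -0.356, 0.353, 0.613]
contact_force: [-0.3, 0.6, 0.6]
opening: 1.0
t 0.35 pos [0.1945 0.5963 0.2459] yawx 60.3 ydir [ 0.002  0.006 -1.   ] q [-1.25  0.64 -0.14  1.51  0.1   0.99 -0.37] F [-0.28  0.58  0.59] M [ 0.086 -0.02   0.051] open 88.1
to target (z.2) tool mm [-313.2   43.1 -543.4] turn to yaw (+y=cw) deg [np.float64(7.0), np.float64(-173.0)]
```

```bash
python3 -m inch '[[0,0,0,0,0.122,0],[-15.3,0,-36,0,0,0],[-15.3,0,-36,0,0,0],[-15.3,0,-36,0,0,0],[-15.3,0,-36,0,0,0],[-15.3,0,-36,0,0,0],[-15.3,0,-36,0,0,0],[-15.3,0,-36,0,0,0],[-15.3,0,-36,0,0,0]]'; python3 -c "
from h import *;rep()"
```

```text
clock: 1.1
tool_pos: [0.3529, 0.3222, 0.242]
eef_rot: [0.631, 0.318, -0.319, -0.631]
contact_force: [0.5, 0.5, -0.2]
opening: 1.001
t 1.1 pos [0.3529 0.3222 0.242 ] yawx 53.6 ydir [-0.001 -0.001 -1.   ] q [-0.75  0.44 -0.13  1.95  0.08  0.76  0.01] F [ 0.54  0.48 -0.15] M [ 0.038 -0.07   0.025] open 88.1
to target (z.2) tool mm [-121.1   42.1 -285.8] turn to yaw (+y=cw) deg [np.float64(0.3), np.float64(-179.7)]
```

```bash
python3 -m inch '[[-15,0,-35.7,0,0,0],[-15,0,-35.7,0,0,0],[-15,0,-35.7,0,0,0],[-15,0,-35.7,0,0,0],[-15,0,-35.7,0,0,0],[-15,0,-35.7,0,0,0],[-15,0,-35.7,0,0,0],[-15,0,-35.7,0,0,0],[0,0,0,0,0,0],[0,0,0,0,0,0]]' 50; python3 - <<'E'
from h import *
from plant import r
rep()
d=r.snapshot("wrist");print(d["mtx"],d["tool_from_camera"]);cv2.imwrite("pics/w1.png",d["img"][:,:,::-1]);np.savez("w1.npz",**d)
E
```

```text
clock: 1.93
tool_pos: [0.5109, 0.0551, 0.2417]
eef_rot: [0.632, 0.316, -0.317, -0.632]
contact_force: [-1.5, 0.6, 0.4]
opening: 0.568
t 1.93 pos [0.5109 0.0551 0.2417] yawx 53.2 ydir [-0.001 -0.001 -1.   ] q [-0.12  0.49 -0.13  1.85  0.08  0.81  0.64] F [-1.53  0.63  0.43] M [0.078 0.035 0.019] open 50.1
to target (z.2) tool mm [ 0.1 41.7 -0.1] turn to yaw (+y=cw) deg [np.float64(-0.1), np.float64(179.9)]
[[371.64829954   0.         327.35504819]
 [  0.         371.64829954 237.31736626]
 [  0.           0.           1.        ]] [[ 9.99999423e-01 -1.76581460e-04 -1.05965247e-03 -2.18567192e-05]
 [ 9.44968502e-04 -3.24575854e-01  9.45859198e-01 -1.82467140e-01]
 [-5.10958803e-04 -9.45859653e-01 -3.24575499e-01  8.45069604e-02]
 [ 0.00000000e+00  0.00000000e+00  0.00000000e+00  1.00000000e+00]]
```

View pics/w1.png

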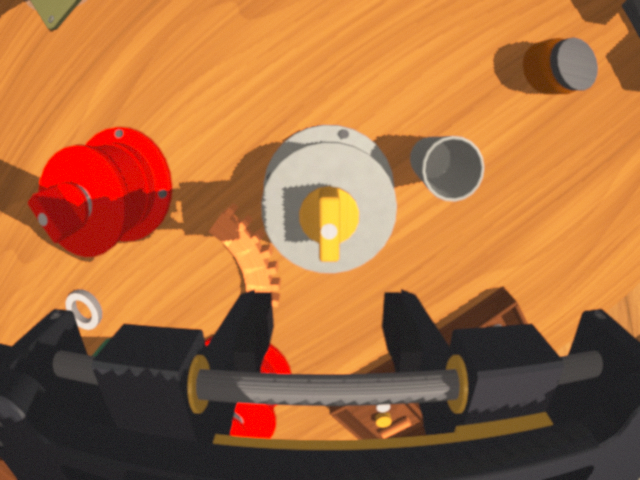

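The wrist view shows the bar (328,225) upright between the fingers' lines, with the cup (450,167) to the right and the gear segment to the left. I'll measure the bar in the tool frame.

```bash
cat >> h.py <<'E'
def wpts(d):
    K=d["mtx"];T=d["tool_from_camera"];z=d["range_z"]
    v,u=np.mgrid[0:480,0:640]
    a=u-K[0,2];b=v-K[1,2];rr=np.hypot(a,b)+1e-9;th=rr/K[0,0]
    t=np.tan(th)/rr
    P=np.stack([a*t*z,b*t*z,z],-1)
    return P@T[:3,:3].T+T[:3,3]
E
python3 - <<'E'
from h import *
d=dict(np.load("w1.npz"));P=wpts(d)*1000
sub=np.zeros((480,640),bool);sub[120:280,255:400]=1
for lo,hi in((75,95),(115,130),(136,148)):
    m=sub&(P[...,1]>lo)&(P[...,1]<hi)&(d["range_z"]>0);q=P[m][:,[0,2]].astype(np.float32)
    if len(q)<5: print(lo,len(q));continue
    print(lo,len(q),np.median(P[m][:,1]),cv2.minAreaRect(q),cv2.minEnclosingCircle(q))
E
```

```text
75 1339 82.56447052389757 ((0.3344731330871582, -0.6658401489257812), (15.056377410888672, 51.59708786010742), 0.12849421799182892) ((-0.0886044129729271, -0.8583764433860779), 26.055492401123047)
115 1666 121.41530537454848 ((0.7498016357421875, -0.38341331481933594), (49.85044479370117, 50.650882720947266), 89.10530853271484) ((0.8330854177474976, -1.4151082038879395), 26.34352684020996)
136 10727 141.36311253205173 ((0.7055702209472656, -1.1988449096679688), (122.20341491699219, 123.77859497070312), 87.04723358154297) ((0.6122130751609802, -1.5847928524017334), 62.26130676269531)
```

```bash
python3 -m inch '[[0.5,28,-1,0,0,0],[0,28,0,0,0,0],[0,28,0,0,0,0],[0,20,0,0,0,0],[0,10.7,0,0,0,0],[0,0,0,0,0,0]]'; python3 -c "
from h import *;rep()"; python3 -m inch '[[0,0,0,0,0,0],[0,0,0,0,0,0],[0,0,0,0,0,0],[0,0,0,0,0,0],[0,0,0,0,0,0],[0,0,0,0,0,0]]' 0 25; python3 -c "
from h import *;rep()"
```

```text
clock: 2.48
tool_pos: [0.5088, 0.0598, 0.1256]
eef_rot: [-0.63, -0.318, 0.321, 0.632]
contact_force: [-0.0, 0.3, 0.0]
opening: 0.567
t 2.48 pos [0.5088 0.0598 0.1256] yawx 53.7 ydir [-0.006  0.    -1.   ] q [-0.14  0.66 -0.1   1.98  0.12  0.51  0.61] F [-0.02  0.28  0.04] M [-0.05   0.034 -0.017] open 50.0
to target (z.2) tool mm [ -2.8 -74.5  -4.3] turn to yaw (+y=cw) deg [np.float64(0.4), np.float64(-179.6)]
clock: 2.98
tool_pos: [0.512, 0.0577, 0.1284]
eef_rot: [0.632, 0.318, -0.318, -0.631]
contact_force: [-0.7, -0.5, -0.3]
opening: 0.139
t 2.98 pos [0.512  0.0577 0.1284] yawx 53.4 ydir [ 0.001  0.    -1.   ] q [-0.14  0.66 -0.1   1.97  0.12  0.52  0.61] F [-0.74 -0.55 -0.25] M [-0.07   0.027 -0.025] open 12.3
to target (z.2) tool mm [ -2.7 -71.6  -0.8] turn to yaw (+y=cw) deg [np.float64(0.1), np.float64(-179.9)]
```

```bash
python3 -m inch '[[0,0,0,0,0,0],[0,0,0,0,0,0],[0,0,0,0,0,0]]'; python3 - <<'E'
from h import *
from plant import r
rep()
d=r.snapshot("wrist");cv2.imwrite("pics/w2.png",d["img"][:,:,::-1])
d=r.snapshot("side");cv2.imwrite("pics/s2.png",d["img"][:,:,::-1])
E
```

```text
clock: 3.23
tool_pos: [0.5118, 0.0576, 0.128]
eef_rot: [-0.632, -0.318, 0.318, 0.632]
contact_force: [-0.6, -0.1, 0.1]
opening: 0.002
t 3.23 pos [0.5118 0.0576 0.128 ] yawx 53.5 ydir [ 0.  0. -1.] q [-0.14  0.66 -0.1   1.97  0.12  0.52  0.61] F [-0.6  -0.09  0.05] M [-0.029  0.078  0.052] open 0.2
to target (z.2) tool mm [ -2.5 -72.   -0.9] turn to yaw (+y=cw) deg [np.float64(0.2), np.float64(-179.8)]
```

View pics/w2.png

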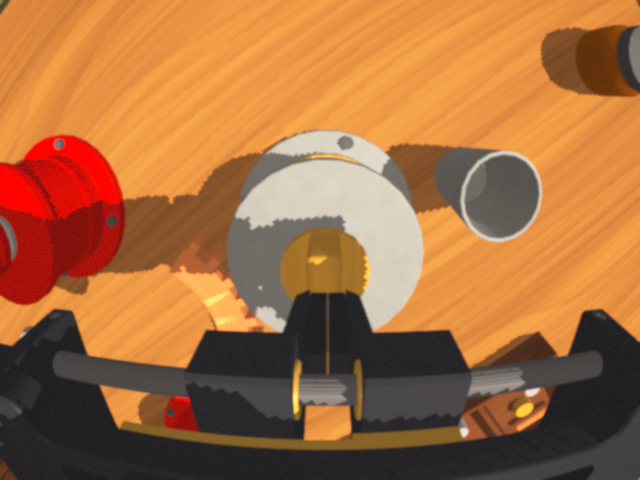

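View pics/s2.png

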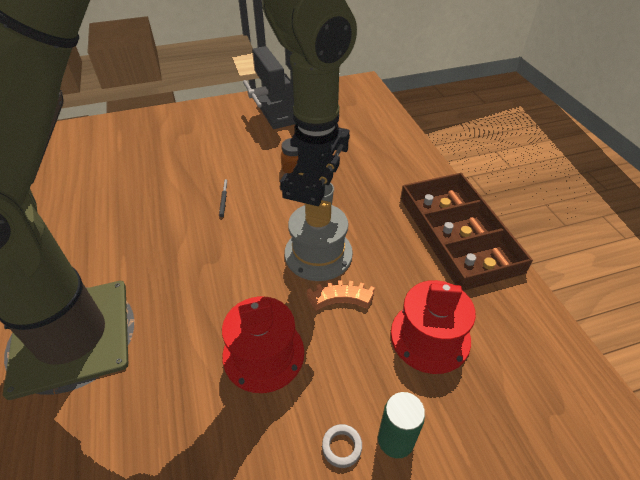

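The fingers shut on nothing, and the bar is visible at (325,255) with the shut fingers at (328,310). I'll measure where it sits in the tool frame.

```bash
python3 - <<'E'
from h import *
from plant import r
d=r.snapshot("wrist");np.savez("w3.npz",**d);P=wpts(d)*1000
for v in range(215,340,8):
    print(v,[tuple(P[v,u].round(0).astype(int)) for u in (300,318,328,338,355)])
cv2.imwrite("pics/w3.png",cv2.resize(d["img"][180:380,200:460,::-1],None,fx=3,fy=3))
s=r.snapshot("side");np.savez("s3.npz",**s)
cv2.imwrite("pics/s3.png",cv2.resize(s["img"][120:270,250:400,::-1],None,fx=4,fy=4))
rep()
E
```

```text
215 [(np.int64(-16), np.int64(28), np.int64(26)), (np.int64(-6), np.int64(27), np.int64(26)), (np.int64(0), np.int64(28), np.int64(26)), (np.int64(6), np.int64(27), np.int64(26)), (np.int64(16), np.int64(28), np.int64(26))]
223 [(np.int64(-16), np.int64(28), np.int64(21)), (np.int64(-6), np.int64(27), np.int64(21)), (np.int64(0), np.int64(28), np.int64(21)), (np.int64(6), np.int64(27), np.int64(21)), (np.int64(16), np.int64(28), np.int64(21))]
231 [(np.int64(-17), np.int64(27), np.int64(17)), (np.int64(-5), np.int64(9), np.int64(22)), (np.int64(0), np.int64(7), np.int64(23)), (np.int64(6), np.int64(10), np.int64(22)), (np.int64(16), np.int64(27), np.int64(16))]
239 [(np.int64(-15), np.int64(9), np.int64(18)), (np.int64(-5), np.int64(-7), np.int64(24)), (np.int64(0), np.int64(-7), np.int64(24)), (np.int64(5), np.int64(-4), np.int64(22)), (np.int64(15), np.int64(11), np.int64(17))]
247 [(np.int64(-15), np.int64(7), np.int64(14)), (np.int64(-5), np.int64(-19), np.int64(24)), (np.int64(0), np.int64(-19), np.int64(24)), (np.int64(5), np.int64(-16), np.int64(23)), (np.int64(15), np.int64(8
[... 2061 characters left out ...]
, np.int64(-68), np.int64(11)), (np.int64(-4), np.int64(-64), np.int64(8)), (np.int64(0), np.int64(-55), np.int64(3)), (np.int64(4), np.int64(-65), np.int64(9)), (np.int64(10), np.int64(-67), np.int64(10))]
335 [(np.int64(-10), np.int64(-72), np.int64(10)), (np.int64(-4), np.int64(-69), np.int64(8)), (np.int64(0), np.int64(-56), np.int64(-1)), (np.int64(4), np.int64(-70), np.int64(9)), (np.int64(10), np.int64(-71), np.int64(9))]
t 3.43 pos [0.5117 0.0577 0.1279] yawx 53.5 ydir [-0.  0. -1.] q [-0.14  0.66 -0.1   1.97  0.12  0.52  0.61] F [0.78 0.82 0.28] M [-0.019  0.088  0.01 ] open 0.3
to target (z.2) tool mm [ -2.5 -72.1  -1. ] turn to yaw (+y=cw) deg [np.float64(0.2), np.float64(-179.8)]
```

View pics/w3.png

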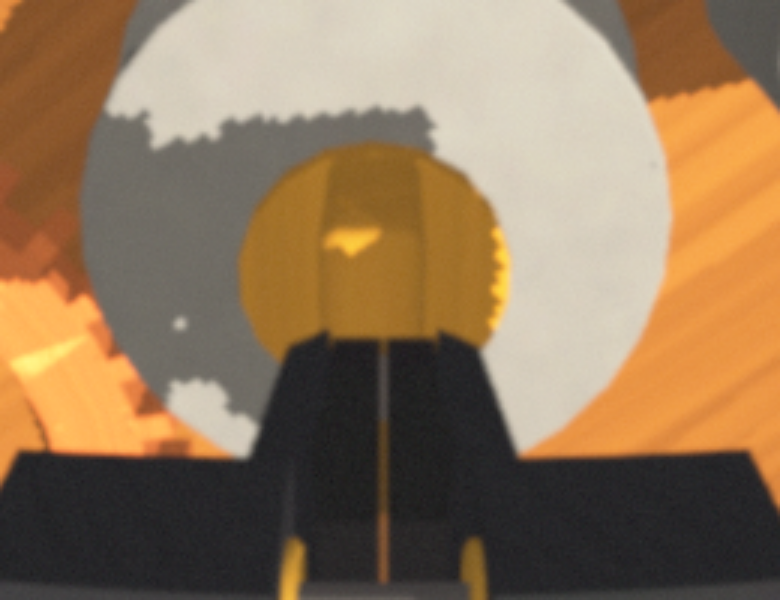

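View pics/s3.png

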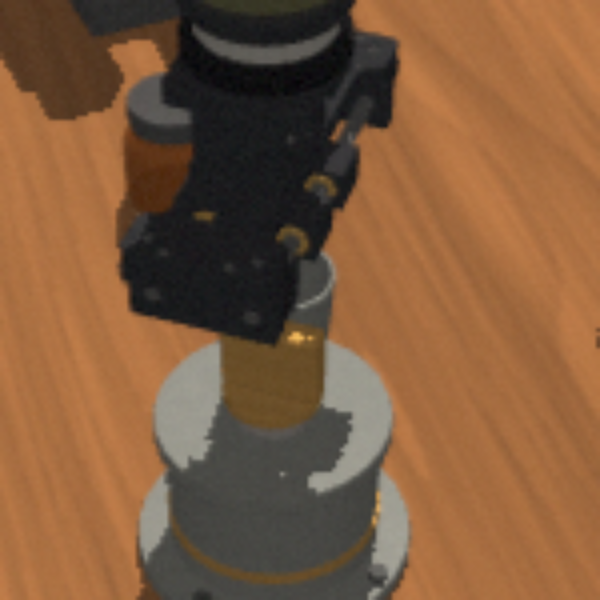

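```bash
python3 - <<'E'
from h import *
d=dict(np.load("w1.npz"));P=wpts(d)*1000
for v in range(284,340,6):
    print(v,[tuple(P[v,u].round(0).astype(int).tolist()) for u in (248,258,268,388,400,410)])
d=dict(np.load("s3.npz"));P=pts(d)*1000
for v in range(170,235,5): print(v,[tuple(P[v,u].round(0).astype(int).tolist()) for u in (305,312,320,326)])
E
```

```text
284 [(-97, 220, -114), (-85, 219, -113), (-73, 220, -113), (77, 242, -124), (93, 242, -124), (106, 240, -124)]
290 [(-98, 219, -122), (-85, 219, -121), (-73, 218, -121), (77, 241, -132), (94, 243, -134), (107, 242, -134)]
296 [(-34, -44, 11), (-31, -40, 8), (-26, -41, 9), (26, -39, 8), (31, -41, 9), (35, -44, 10)]
302 [(-33, -50, 11), (-30, -45, 8), (-25, -46, 9), (25, -45, 9), (31, -45, 8), (34, -50, 11)]
308 [(-32, -53, 10), (-29, -51, 9), (-25, -48, 7), (25, -51, 9), (30, -51, 9), (33, -53, 10)]
314 [(-32, -56, 9), (-28, -55, 8), (-25, -49, 5), (25, -51, 6), (29, -56, 9), (33, -57, 9)]
320 [(-31, -61, 9), (-27, -60, 9), (-25, -50, 2), (25, -53, 4), (28, -60, 9), (32, -60, 9)]
326 [(-30, -65, 9), (-27, -62, 7), (-25, -50, 0), (25, -53, 1), (28, -64, 8), (31, -65, 9)]
332 [(-29, -69, 9), (-27, -64, 6), (-25, -51, -3), (25, -54, -1), (27, -69, 9), (30, -69, 9)]
338 [(-29, -73, 9), (-26, -67, 5), (-25, -53, -5), (25, -55, -4), (26, -73, 9), (30, -72, 8)]
170 [(480, 23, 268), (490, 15, 271), (503, 12, 271), (520, 30, 253)]
175 [(483, 38, 245), (494, 30, 248), (502, 9, 263), (516, 17, 252)]
180 [(471, -7, 271), (482, -11, 272), (495, -14, 271), (515, 14, 244)]
185 [(467, -21, 273), (479, -20, 269), (492, -25, 270), (574, 193, 72)]
190 [(465, -26, 267), (476, -33, 270), (492, -25, 259), (573, 190, 60)]
195 [(466, -24, 254), (476, -32, 258), (492, -25, 248), (573, 190, 44)]
200 [(467, -16, 235), (478, -23, 239), (492, -25, 237), (557, 140, 76)]
205 [(488, 63, 148), (500, 54, 153), (512, 42, 160), (523, 38, 161)]
210 [(487, 60, 137), (500, 54, 139), (513, 45, 143), (522, 34, 151)]
215 [(492, 83, 101), (499, 55, 125), (513, 44, 130), (317, -590, 774)]
220 [(488, 66, 103), (496, 44, 122), (512, 41, 119), (523, 37, 120)]
225 [(484, 55, 100), (493, 35, 117), (509, 30, 117), (524, 40, 103)]
230 [(480, 40, 102), (494, 38, 100), (509, 33, 100), (521, 29, 100)]
```

In both wrist views the fingers end at tool y≈-38 mm. So the real fingertips are about 38 mm short of the reported TCP, and they closed about 6 mm above the bar (top at y≈-31). The side view agrees: the gripper body is at z≈0.235 and the whole bar is visible. I'll reopen, check the centring, and go down about 39 mm more.

```bash
python3 -m inch '[[0,0,0,0,0,0],[0,0,0,0,0,0],[0,0,0,0,0,0],[0,0,0,0,0,0],[0,0,0,0,0,0],[0,0,0,0,0,0]]' 50; python3 - <<'E'
from h import *
from plant import r
rep()
d=r.snapshot("wrist");P=wpts(d)*1000
cv2.imwrite("pics/w4.png",d["img"][:,:,::-1])
sub=np.zeros((480,640),bool);sub[120:350,200:450]=1
for lo,hi in((-35,-28),(4,12),(22,32)):
    m=sub&(P[...,1]>lo)&(P[...,1]<hi)&(d["range_z"]>0)&(abs(P[...,0])<70);q=P[m][:,[0,2]].astype(np.float32)
    print(lo,len(q),np.median(P[m][:,1]),cv2.minAreaRect(q),cv2.minEnclosingCircle(q))
for v in range(284,310,3):
    print(v,[tuple(P[v,u].round(0).astype(int).tolist()) for u in (248,258,268,388,400,410)])
E
```

```text
clock: 3.93
tool_pos: [0.5117, 0.0577, 0.1279]
eef_rot: [-0.632, -0.318, 0.318, 0.632]
contact_force: [-0.0, 0.1, 0.9]
opening: 0.433
t 3.93 pos [0.5117 0.0577 0.1279] yawx 53.5 ydir [ 0.  0. -1.] q [-0.14  0.66 -0.1   1.97  0.12  0.52  0.61] F [-0.04  0.08  0.89] M [-0.019  0.022 -0.041] open 38.2
to target (z.2) tool mm [ -2.6 -72.1  -1. ] turn to yaw (+y=cw) deg [np.float64(0.2), np.float64(-179.8)]
-35 3156 -31.28289166998248 ((-2.193009853363037, -1.5937385559082031), (50.94781494140625, 16.121334075927734), 89.49565887451172) ((-2.0216777324676514, -1.7297401428222656), 26.00703239440918)
4 3325 7.626680083438448 ((-2.1372299194335938, -0.8972702026367188), (51.29262924194336, 49.11457824707031), 0.24144092202186584) ((-1.80950927734375, -2.0129568576812744), 26.05178451538086)
22 19116 27.560718689701723 ((-2.090618133544922, -0.6606292724609375), (120.36311340332031, 120.92356872558594), 46.7424201965332) ((-1.985456943511963, -2.117137908935547), 62.03664016723633)
284 [(-51, 28, -19), (-44, 28, -19), (-38, 26, -18), (38, 27, -19), (46, 28, -19), (52, 27, -19)]
287 [(-51, 27, -21), (-44, 27, -21), (-38, 28, -21), (38, 28, -21), (46, 28, -21), (53, 28, -22)]
290 [(-51, 27, -23), (-45, 27, -23), (-38, 28, -23), (39, 28, -24), (46, 28, -24), (53, 27, -23)]
293 [(-51, 27, -25), (-30, -41, 11), (-27, -37, 8), (27, -36, 8), (0, -182, 85), (53, 28, -26)]
296 [(-52, 27, -27), (-30, -42, 10), (-26, -40, 9), (26, -39, 8), (31, -44, 11), (79, 129, -82)]
299 [(-52, 28, -30), (-29, -47, 11), (-26, -42, 8), (26, -43, 9), (30, -46, 10), (79, 128, -85)]
302 [(-33, -49, 10), (-29, -48, 10), (-25, -46, 9), (26, -45, 8), (30, -49, 10), (80, 129, -89)]
305 [(-33, -51, 10), (-29, -50, 10), (-25, -49, 9), (25, -49, 9), (30, -51, 10), (80, 128, -92)]
308 [(-32, -53, 10), (-28, -54, 10), (-24, -51, 9), (25, -51, 9), (29, -54, 10), (33, -54, 10)]
```

View pics/w4.png

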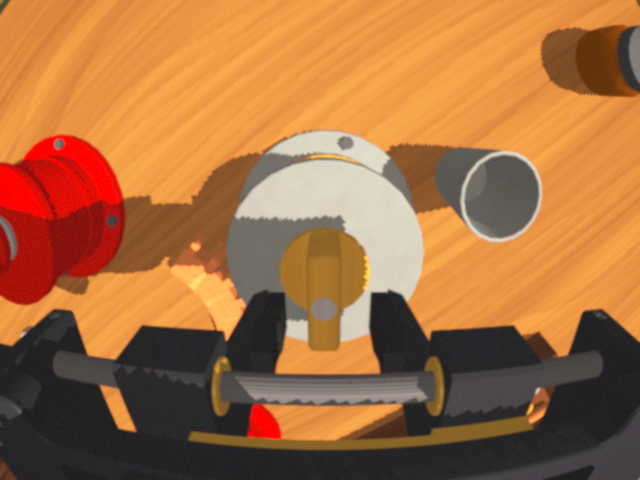

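The wrist view shows the bar (323,310) between the open fingers, centred at tool (-2.1, -1.7) mm. I'll shift and descend in steps.

```bash
python3 -m inch '[[-2.1,0,-1.7,0,0,0],[0,0,0,0,0,0],[0,9,0,0,0,0],[0,9,0,0,0,0],[0,0,0,0,0,0]]' 50; python3 -c "
from h import *;rep()"; python3 -m inch '[[0,9,0,0,0,0],[0,9,0,0,0,0],[0,0,0,0,0,0],[0,0,0,0,0,0]]'; python3 - <<'E'
from h import *
from plant import r
rep()
d=r.snapshot("wrist");P=wpts(d)*1000
cv2.imwrite("pics/w5.png",d["img"][:,:,::-1])
sub=np.zeros((480,640),bool);sub[120:480,200:450]=1
for lo,hi in ((-36,-28),(-16,-6)):
    m=sub&(P[...,1]>lo)&(P[...,1]<hi)&(d["range_z"]>0)&(abs(P[...,0])<70);q=P[m][:,[0,2]].astype(np.float32)
    print(lo,len(q),np.median(P[m][:,1]),cv2.minAreaRect(q),cv2.minEnclosingCircle(q))
E
```

```text
clock: 4.4
tool_pos: [0.5105, 0.0548, 0.108]
eef_rot: [-0.631, -0.317, 0.319, 0.632]
contact_force: [-1.1, -0.1, -0.3]
opening: 0.57
t 4.4 pos [0.5105 0.0548 0.108 ] yawx 53.5 ydir [-0.003 -0.    -1.   ] q [-0.14  0.69 -0.09  1.99  0.13  0.47  0.6 ] F [-1.09 -0.15 -0.32] M [-0.066  0.019  0.025] open 50.2
to target (z.2) tool mm [  0.3 -92.   -0.1] turn to yaw (+y=cw) deg [np.float64(0.2), np.float64(-179.8)]
clock: 4.73
tool_pos: [0.5113, 0.0549, 0.0911]
eef_rot: [-0.631, -0.318, 0.319, 0.632]
contact_force: [0.0, -0.0, -0.3]
opening: 0.566
t 4.73 pos [0.5113 0.0549 0.0911] yawx 53.5 ydir [-0.002 -0.    -1.   ] q [-0.14  0.72 -0.09  2.    0.14  0.43  0.6 ] F [ 0.02 -0.04 -0.29] M [ 0.01   0.044 -0.049] open 49.9
to target (z.2) tool mm [  -0.2 -108.9    0.4] turn to yaw (+y=cw) deg [np.float64(0.2), np.float64(-179.8)]
-36 4305 -29.239291658291005 ((-2.2552919387817383, 0.8179092407226562), (51.11083221435547, 58.406978607177734), 57.35993194580078) ((0.28481075167655945, 6.564639091491699), 32.62017822265625)
-16 23884 -9.202806201583744 ((1.7765417098999023, -0.162567138671875), (119.9916000366211, 123.45851135253906), 36.47255325317383) ((0.596265435218811, -1.433020830154419), 62.31623840332031)
```

View pics/w5.png

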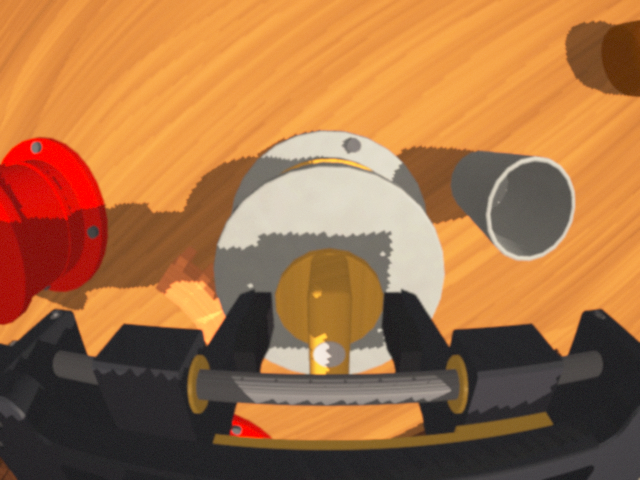

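The wrist view shows the bar (328,330) centred, with the tips about 8 mm above the disc. Now I'll grip.

```bash
python3 -m inch '[[0.3,0,-1,0,0,0],[0,0,0,0,0,0],[0,0,0,0,0,0],[0,0,0,0,0,0],[0,0,0,0,0,0],[0,0,0,0,0,0],[0,0,0,0,0,0],[0,0,0,0,0,0]]' 0 50; python3 -c "
from h import *;rep()"; python3 -m inch '[[0,0,0,0,0,0],[0,0,0,0,0,0],[0,0,0,0,0,0]]';python3 -c "
from h import *;rep()"
```

```text
clock: 5.45
tool_pos: [0.5129, 0.0546, 0.0921]
eef_rot: [0.632, 0.318, -0.318, -0.632]
contact_force: [-0.9, 0.1, 1.7]
opening: 0.179
t 5.45 pos [0.5129 0.0546 0.0921] yawx 53.5 ydir [ 0.  0. -1.] q [-0.14  0.72 -0.09  2.    0.14  0.43  0.6 ] F [-0.86  0.07  1.67] M [ 0.033  0.04  -0.008] open 15.8
to target (z.2) tool mm [  -0.8 -107.9    1.7] turn to yaw (+y=cw) deg [np.float64(0.2), np.float64(-179.8)]
clock: 5.7
tool_pos: [0.5129, 0.0547, 0.0921]
eef_rot: [0.632, 0.318, -0.318, -0.632]
contact_force: [0.3, 0.4, 2.4]
opening: 0.177
t 5.7 pos [0.5129 0.0547 0.0921] yawx 53.5 ydir [ 0.  0. -1.] q [-0.14  0.72 -0.09  2.    0.14  0.43  0.6 ] F [0.28 0.4  2.4 ] M [-0.061  0.071 -0.035] open 15.6
to target (z.2) tool mm [  -0.8 -107.9    1.7] turn to yaw (+y=cw) deg [np.float64(0.2), np.float64(-179.8)]
```

Gripped at 15.7 mm. Now turning clockwise: drag baseline first, then fine steps.

```bash
cat > m.py <<'E'
from h import *
from plant import r
s=r.get_state();M=R.from_quat(s["eef_rot"]).as_matrix()
y=np.degrees(np.arctan2(M[1,0],M[0,0]))
print("t%.2f cw %.1f Mz %+.3f tq7 %+.3f q7 %.2f F %s pos %s op %.1f"%(s["clock"],(53.5-y)%360 if y<55 else 53.5-y,s["moment"][2],s["joint_torque"][6],s["q"][6],s["contact_force"].round(1),(s["tool_pos"]*1000).round(1),s["opening"]*88.1))
E
python3 m.py
python3 -m inch '[[0,0,0,0,0.05,0],[0,0,0,0,0.05,0]]'>/dev/null; python3 m.py
python3 -m inch '[[0,0,0,0,0.05,0],[0,0,0,0,0.05,0]]'>/dev/null; python3 m.py
python3 -m inch '[[0,0,0,0,0.05,0],[0,0,0,0,0,0]]'>/dev/null; python3 m.py
python3 -m inch '[[0,0,0,0,0,0],[0,0,0,0,0,0]]'>/dev/null; python3 m.py
```

```text
t5.70 cw 0.0 Mz -0.035 tq7 +0.024 q7 0.60 F [0.3 0.4 2.4] pos [512.9  54.7  92.1] op 15.6
t5.87 cw 5.9 Mz +0.166 tq7 +0.243 q7 0.54 F [-0.6  0.3  2.6] pos [512.9  54.6  92.1] op 15.4
t6.03 cw 11.6 Mz +0.167 tq7 +0.208 q7 0.48 F [-0.3 -0.8  2.7] pos [512.9  54.6  92.1] op 15.9
t6.20 cw 14.4 Mz -0.046 tq7 -0.273 q7 0.45 F [-1.3  0.7  3. ] pos [512.8  54.5  92. ] op 15.1
t6.37 cw 14.3 Mz -0.067 tq7 +0.081 q7 0.45 F [ 0.1 -0.3  3.9] pos [512.8  54.6  92. ] op 15.8
```

```bash

python3 -m inch '[[0,-0.4,0,0,0.05,0]]'>/dev/null; python3 m.py
python3 -m inch '[[0,0,0,0,0.05,0]]'>/dev/null; python3 m.py
python3 -m inch '[[0,0,0,0,0.05,0]]'>/dev/null; python3 m.py
python3 -m inch '[[0,0,0,0,0.05,0]]'>/dev/null; python3 m.py
python3 -m inch '[[0,0,0,0,0.05,0]]'>/dev/null; python3 m.py
python3 -m inch '[[0,0,0,0,0.05,0]]'>/dev/null; python3 m.py
python3 -m inch '[[0,0,0,0,0.05,0]]'>/dev/null; python3 m.py
python3 -m inch '[[0,0,0,0,0.05,0]]'>/dev/null; python3 m.py
```

```text
t6.45 cw 17.2 Mz +0.193 tq7 +0.460 q7 0.42 F [ 0.5 -0.4 -4.7] pos [512.7  54.6  92. ] op 15.8
t6.53 cw 20.1 Mz +0.166 tq7 +0.238 q7 0.39 F [ 0.7 -0.6  0.2] pos [512.8  54.5  92. ] op 15.7
t6.62 cw 23.0 Mz +0.152 tq7 +0.217 q7 0.36 F [-0.7 -1.1  0.2] pos [512.7  54.5  92. ] op 15.8
t6.70 cw 25.9 Mz +0.168 tq7 +0.204 q7 0.33 F [ 0.1 -0.3 -0.1] pos [512.7  54.5  92. ] op 15.6
t6.78 cw 28.7 Mz +0.136 tq7 +0.205 q7 0.30 F [-0.2 -1.3  0.8] pos [512.7  54.5  92. ] op 15.6
t6.87 cw 31.6 Mz +0.162 tq7 +0.205 q7 0.27 F [ 0.5  0.9 -0.1] pos [512.6  54.5  92. ] op 15.3
t6.95 cw 34.5 Mz +0.219 tq7 +0.204 q7 0.24 F [-0.6 -0.9 -0.1] pos [512.6  54.4  92. ] op 15.5
t7.03 cw 37.3 Mz +0.201 tq7 +0.204 q7 0.21 F [ 0.2 -1.   0.9] pos [512.6  54.5  92. ] op 15.4
```

Steady drag of 0.204 at joint 7 makes a clean baseline.

```bash

for_(){ :; }
python3 -m inch '[[0,0,0,0,0.05,0]]'>/dev/null; python3 m.py
python3 -m inch '[[0,0,0,0,0.05,0]]'>/dev/null; python3 m.py
python3 -m inch '[[0,0,0,0,0.05,0]]'>/dev/null; python3 m.py
python3 -m inch '[[0,0,0,0,0.05,0]]'>/dev/null; python3 m.py
python3 -m inch '[[0,0,0,0,0.05,0]]'>/dev/null; python3 m.py
python3 -m inch '[[0,0,0,0,0.05,0]]'>/dev/null; python3 m.py
python3 -m inch '[[0,0,0,0,0.05,0]]'>/dev/null; python3 m.py
python3 -m inch '[[0,0,0,0,0.05,0]]'>/dev/null; python3 m.py
```

```text
t7.12 cw 40.2 Mz +0.136 tq7 +0.204 q7 0.18 F [ 0.1 -0.   0.5] pos [512.6  54.5  92. ] op 15.5
t7.20 cw 43.1 Mz +0.163 tq7 +0.204 q7 0.14 F [-0.6 -0.3  1. ] pos [512.6  54.4  92. ] op 15.4
t7.28 cw 45.9 Mz +0.139 tq7 +0.203 q7 0.11 F [-1.  -1.3  0.9] pos [512.5  54.5  92. ] op 15.5
t7.37 cw 48.8 Mz +0.174 tq7 +0.214 q7 0.08 F [-0.2 -0.7  0.2] pos [512.5  54.4  92. ] op 15.6
t7.45 cw 51.7 Mz +0.109 tq7 +0.217 q7 0.05 F [-0.8 -0.8  0.9] pos [512.5  54.4  92. ] op 15.5
t7.53 cw 54.5 Mz +0.136 tq7 +0.201 q7 0.02 F [-0.7 -1.1  1.1] pos [512.5  54.4  92. ] op 15.6
t7.62 cw 57.4 Mz +0.173 tq7 +0.204 q7 -0.01 F [ 0.1 -1.   1. ] pos [512.4  54.4  92. ] op 15.8
t7.70 cw 60.2 Mz +0.125 tq7 +0.214 q7 -0.04 F [-0.3 -0.7  0.8] pos [512.4  54.4  92. ] op 15.5
```

```bash

python3 -m inch '[[0,0,0,0,0.05,0]]'>/dev/null; python3 m.py
python3 -m inch '[[0,0,0,0,0.05,0]]'>/dev/null; python3 m.py
python3 -m inch '[[0,0,0,0,0.05,0]]'>/dev/null; python3 m.py
python3 -m inch '[[0,0,0,0,0.05,0]]'>/dev/null; python3 m.py
python3 -m inch '[[0,0,0,0,0.05,0]]'>/dev/null; python3 m.py
python3 -m inch '[[0,0,0,0,0.05,0]]'>/dev/null; python3 m.py
python3 -m inch '[[0,0,0,0,0.05,0]]'>/dev/null; python3 m.py
python3 -m inch '[[0,0,0,0,0.05,0]]'>/dev/null; python3 m.py
```

```text
t7.78 cw 63.1 Mz +0.083 tq7 +0.291 q7 -0.07 F [-0.5 -0.6  0.2] pos [512.4  54.4  92. ] op 15.4
t7.87 cw 66.0 Mz +0.047 tq7 +0.299 q7 -0.10 F [-0.1  0.5  1.3] pos [512.4  54.4  92. ] op 15.6
t7.95 cw 68.9 Mz +0.001 tq7 +0.371 q7 -0.13 F [-0.6 -0.6  1.1] pos [512.3  54.4  92. ] op 15.4
t8.03 cw 71.7 Mz +0.223 tq7 +0.179 q7 -0.16 F [-0.4  0.3  0.5] pos [512.3  54.4  92. ] op 15.4
t8.12 cw 74.5 Mz +0.484 tq7 -0.139 q7 -0.19 F [ 0.1 -0.   0.7] pos [512.3  54.4  92. ] op 15.6
t8.20 cw 77.3 Mz +0.640 tq7 -0.405 q7 -0.22 F [-0.2 -0.6  0.2] pos [512.2  54.4  92. ] op 15.7
t8.28 cw 80.3 Mz +0.239 tq7 +0.268 q7 -0.25 F [-0.3 -0.6  1. ] pos [512.2  54.5  92. ] op 15.8
t8.37 cw 83.2 Mz +0.152 tq7 +0.198 q7 -0.28 F [-1.1 -0.7  0.8] pos [512.2  54.5  92. ] op 15.7
```

The dip runs from about 61 to 79°: the drag falls towards 0 near 69°, then the push-back peaks at +0.64 near 77°. The centre is around 70–71°. I've passed it, so I'll turn back before it and come up again slowly, reading at rest.

```bash

python3 -m inch '[[0,0,0,0,-0.06,0],[0,0,0,0,-0.06,0],[0,0,0,0,-0.06,0],[0,0,0,0,-0.06,0],[0,0,0,0,-0.06,0],[0,0,0,0,-0.04,0]]'>/dev/null; python3 m.py
python3 -m inch '[[0,0,0,0,0.035,0],[0,0,0,0,0,0],[0,0,0,0,0,0]]'>/dev/null; python3 m.py
python3 -m inch '[[0,0,0,0,0.035,0],[0,0,0,0,0,0],[0,0,0,0,0,0]]'>/dev/null; python3 m.py
python3 -m inch '[[0,0,0,0,0.0175,0],[0,0,0,0,0,0],[0,0,0,0,0,0]]'>/dev/null; python3 m.py
python3 -m inch '[[0,0,0,0,0.0175,0],[0,0,0,0,0,0],[0,0,0,0,0,0]]'>/dev/null; python3 m.py
python3 -m inch '[[0,0,0,0,0.0175,0],[0,0,0,0,0,0],[0,0,0,0,0,0]]'>/dev/null; python3 m.py
```

```text
t8.87 cw 63.6 Mz -0.797 tq7 +0.646 q7 -0.07 F [-0.3 -1.1 -0.2] pos [512.4  54.4  92. ] op 15.8
t9.12 cw 65.7 Mz -0.331 tq7 +0.314 q7 -0.09 F [ 0.2 -0.6 -1.8] pos [512.3  54.4  92. ] op 15.3
t9.37 cw 67.7 Mz -0.223 tq7 +0.155 q7 -0.11 F [-0.7 -0.9 -3.3] pos [512.3  54.4  92. ] op 15.7
t9.62 cw 68.7 Mz -0.142 tq7 +0.086 q7 -0.12 F [-0.7 -0.5 -5.2] pos [512.3  54.5  92. ] op 15.5
t9.87 cw 69.7 Mz -0.016 tq7 +0.027 q7 -0.14 F [-1.3 -1.5 -7.1] pos [512.3  54.5  92. ] op 15.5
t10.12 cw 70.7 Mz +0.091 tq7 -0.067 q7 -0.15 F [-1.2 -1.8 -7.4] pos [512.3  54.5  92.1] op 15.9
```

At rest the moment crosses zero near 70°. I'm now at 70.7°, so I'll let go, let the cap centre itself, and check where the bar points.

```bash

python3 -m inch '[[0,0,0,0,0,0],[0,0,0,0,0,0],[0,0,0,0,0,0],[0,0,0,0,0,0],[0,0,0,0,0,0]]' 40 >/dev/null; python3 - <<'E'
from h import *
from plant import r
import m
d=r.snapshot("wrist");P=wpts(d)*1000
cv2.imwrite("pics/w6.png",d["img"][:,:,::-1])
hsv=cv2.cvtColor(d["img"],cv2.COLOR_RGB2HSV)
br=(hsv[...,0]>12)&(hsv[...,0]<35)&(hsv[...,1]>140)
for lo,hi in ((-76,-62),(-35,-24)):
    m_=br&(P[...,1]>lo)&(P[...,1]<hi)&(d["range_z"]>0)&(np.hypot(P[...,0],P[...,2])<35);q=P[m_][:,[0,2]].astype(np.float32)
    if len(q)>5: print(lo,len(q),np.median(P[m_][:,1]),cv2.minAreaRect(q),cv2.minEnclosingCircle(q))
# bar side faces
for s in(-1,1):
    m_=(P[...,1]>-64)&(P[...,1]<-34)&(abs(P[...,0]-s*8)<4)&(abs(P[...,2])<26)&br
    q=P[m_]
    if len(q)>10: print(s,len(q),np.polyfit(q[:,2],q[:,0],1))
t=r.snapshot("top");cv2.imwrite("pics/t6.png",cv2.resize(t["img"][190:290,180:380,::-1],None,fx=4,fy=4))
E
```

```text
t10.53 cw 70.6 Mz +0.006 tq7 -0.000 q7 -0.15 F [-0.4  0.  -0.4] pos [513.6  54.9  92.8] op 39.8
-76 3013 -66.28447020693588 ((-6.396232604980469, 6.440214157104492), (40.2014045715332, 28.685617446899414), 87.53274536132812) ((-4.399326324462891, 5.054994583129883), 22.462081909179688)
-35 4025 -27.618394332962147 ((-1.0445079803466797, 1.394796371459961), (49.419681549072266, 50.0257568359375), 87.20133972167969) ((-0.5213867425918579, 0.16968467831611633), 26.11341094970703)
-1 383 [  0.18282206 -10.88764865]
1 261 [-0.07447801  7.36164392]
```

View pics/w6.png

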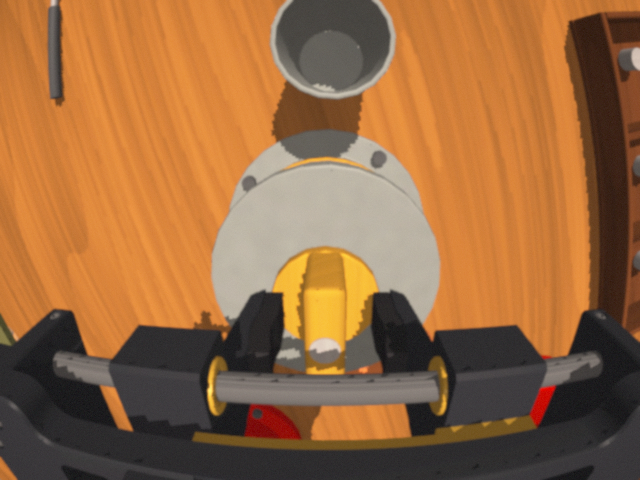

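The wrist view shows the bar (325,310) still aligned with the fingers within about 1–2°, so the cap has settled in the notch. I'll regrip and push down in small steps, watching Fz.

```bash

python3 -m inch '[[-0.6,0,0,0,0,0],[0,0,0,0,0,0],[0,0,0,0,0,0],[0,0,0,0,0,0],[0,0,0,0,0,0],[0,0,0,0,0,0]]' 0 40 >/dev/null; python3 m.py
python3 -m inch '[[0,0.7,0,0,0,0],[0,0,0,0,0,0]]'>/dev/null; python3 m.py
python3 -m inch '[[0,0.7,0,0,0,0],[0,0,0,0,0,0]]'>/dev/null; python3 m.py
python3 -m inch '[[0,0.5,0,0,0,0],[0,0,0,0,0,0]]'>/dev/null; python3 m.py
python3 -m inch '[[0,0.5,0,0,0,0],[0,0,0,0,0,0]]'>/dev/null; python3 m.py
```

```text
t11.13 cw 70.7 Mz +0.006 tq7 -0.046 q7 -0.15 F [ 0.8  0.1 -0.3] pos [512.4  54.7  92.3] op 15.9
t11.30 cw 70.7 Mz +0.057 tq7 -0.046 q7 -0.15 F [-0.7 -0.1  2.2] pos [512.4  54.8  91.7] op 15.9
t11.47 cw 70.7 Mz +0.008 tq7 -0.047 q7 -0.15 F [-0.9 -0.5  3.2] pos [512.4  54.8  91. ] op 15.4
t11.63 cw 70.7 Mz +0.106 tq7 -0.048 q7 -0.14 F [-0.3 -0.6  3.1] pos [512.4  54.8  90.4] op 15.6
t11.80 cw 70.7 Mz +0.086 tq7 -0.048 q7 -0.14 F [-0.  -0.7  2.9] pos [512.4  54.7  89.9] op 15.5
```

```bash

python3 -m inch '[[0,0.4,0,0,0,0],[0,0,0,0,0,0]]'>/dev/null; python3 m.py
python3 -m inch '[[0,0.4,0,0,0,0],[0,0,0,0,0,0]]'>/dev/null; python3 m.py
python3 -m inch '[[0,0.4,0,0,0,0],[0,0,0,0,0,0]]'>/dev/null; python3 m.py
```

```text
t11.97 cw 70.7 Mz +0.029 tq7 -0.049 q7 -0.14 F [ 0.1 -0.4  2.7] pos [512.3  54.7  89.5] op 15.6
t12.13 cw 70.7 Mz +0.061 tq7 -0.049 q7 -0.14 F [-0.1 -1.4  3.1] pos [512.3  54.8  89.1] op 15.9
t12.30 cw 70.7 Mz +0.100 tq7 -0.049 q7 -0.14 F [ 0.4 -1.2  3.1] pos [512.3  54.8  88.6] op 15.9
```

It's past 2 mm (3.7 mm down) at 3 N, so the key is in the notch. I'll continue to the hard stop.

```bash

python3 -m inch '[[0,1,0,0,0,0],[0,0,0,0,0,0]]'>/dev/null; python3 m.py
python3 -m inch '[[0,1,0,0,0,0],[0,0,0,0,0,0]]'>/dev/null; python3 m.py
python3 -m inch '[[0,1,0,0,0,0],[0,0,0,0,0,0]]'>/dev/null; python3 m.py
python3 -m inch '[[0,0.7,0,0,0,0],[0,0,0,0,0,0]]'>/dev/null; python3 m.py
python3 -m inch '[[0,0.5,0,0,0,0],[0,0,0,0,0,0]]'>/dev/null; python3 m.py
python3 -m inch '[[0,0.4,0,0,0,0],[0,0,0,0,0,0]]'>/dev/null; python3 m.py
```

```text
t12.47 cw 70.7 Mz +0.053 tq7 -0.046 q7 -0.14 F [ 0.4 -0.8  2.1] pos [512.3  54.7  87.6] op 15.7
t12.63 cw 70.7 Mz +0.074 tq7 -0.046 q7 -0.14 F [-0.1 -1.   1.3] pos [512.3  54.7  86.6] op 15.7
t12.80 cw 70.7 Mz +0.069 tq7 -0.046 q7 -0.14 F [-0.2 -0.2  1.3] pos [512.3  54.7  85.6] op 15.5
t12.97 cw 70.7 Mz +0.085 tq7 -0.048 q7 -0.14 F [ 1.2 -0.5  1.9] pos [512.3  54.7  84.9] op 15.6
t13.13 cw 70.7 Mz +0.034 tq7 -0.048 q7 -0.14 F [ 0.2 -1.1  2.3] pos [512.3  54.7  84.5] op 15.6
t13.30 cw 70.7 Mz +0.052 tq7 -0.050 q7 -0.14 F [ 0.1 -0.9  4.1] pos [512.4  54.7  84.2] op 15.5
```

```bash

python3 -m inch '[[0,0.4,0,0,0,0],[0,0,0,0,0,0]]'>/dev/null; python3 m.py
python3 -m inch '[[0,0.4,0,0,0,0],[0,0,0,0,0,0]]'>/dev/null; python3 m.py
python3 -m inch '[[0,0.4,0,0,0,0],[0,0,0,0,0,0]]'>/dev/null; python3 m.py
python3 -m inch '[[0,0,0,0,0,0],[0,0,0,0,0,0],[0,0,0,0,0,0]]'>/dev/null; python3 m.py
```

```text
t13.47 cw 70.7 Mz +0.062 tq7 -0.052 q7 -0.14 F [-0.2 -0.2  8.2] pos [512.4  54.8  84.2] op 15.8
t13.63 cw 70.7 Mz +0.041 tq7 -0.054 q7 -0.14 F [-1.1 -0.  12.1] pos [512.4  54.8  84.2] op 15.6
t13.80 cw 70.7 Mz +0.083 tq7 -0.056 q7 -0.14 F [-2.5 -1.  15.6] pos [512.5  54.8  84.1] op 15.4
t14.05 cw 70.7 Mz +0.014 tq7 -0.057 q7 -0.14 F [-1.1 -0.3 15.1] pos [512.4  54.8  84.1] op 15.6
```

Hard stop at 8.1 mm of travel, held at 15 N. I'll ease off a little, let go, rise clear and check.

```bash

python3 -m inch '[[0,-0.7,0,0,0,0],[0,0,0,0,0,0],[0,0,0,0,0,0]]'>/dev/null; python3 m.py
python3 -m inch '[[0,0,0,0,0,0],[0,0,0,0,0,0],[0,0,0,0,0,0],[0,0,0,0,0,0],[0,0,0,0,0,0],[0,0,0,0,0,0]]' 50 >/dev/null; python3 m.py
python3 -m inch '[[0,-15,0,0,0,0],[0,-25,0,0,0,0],[0,-25,0,0,0,0],[0,-25,0,0,0,0],[0,-25,0,0,0,0],[0,0,0,0,0,0],[0,0,0,0,0,0]]' >/dev/null
python3 - <<'E'
from h import *
from plant import r
import m
d=r.snapshot("wrist");P=wpts(d)*1000
cv2.imwrite("pics/w7.png",d["img"][:,:,::-1])
T=R.from_quat(r.get_state()["eef_rot"]).as_matrix();z0=r.get_state()["tool_pos"]*1000
W=P@T.T+z0
rad=np.hypot(W[...,0]-511.5,W[...,1]-55.5);ok=(d["range_z"]>0)
for lo,hi,rr in((145,165,26),(105,125,26),(95,105,60)):
    k=ok&(rad<rr)&(W[...,2]>lo)&(W[...,2]<hi);print(lo,k.sum(),np.median(W[k][:,2]).round(1), cv2.minAreaRect(W[k][:,:2].astype(np.float32)))
s=r.snapshot("side");cv2.imwrite("pics/s7.png",s["img"][:,:,::-1])
E
```

```text
t14.30 cw 70.7 Mz +0.077 tq7 -0.054 q7 -0.14 F [ 0.3 -0.6  9.5] pos [512.4  54.7  84.2] op 15.8
t14.80 cw 70.7 Mz +0.004 tq7 +0.000 q7 -0.14 F [-0.  -0.6  0.1] pos [512.   54.8  83.4] op 49.9
t15.38 cw 70.6 Mz -0.003 tq7 -0.028 q7 -0.21 F [ 0.  -0.8 -0.9] pos [513.   55.  199.6] op 50.2
145 1738 150.2 ((511.4161376953125, 55.308204650878906), (51.114356994628906, 15.970271110534668), 73.2253646850586)
105 2000 111.3 ((511.8639831542969, 56.31928253173828), (49.02761459350586, 50.007041931152344), 73.81913757324219)
95 13002 99.4 ((511.5271911621094, 55.58778381347656), (119.79080200195312, 119.48678588867188), 26.522035598754883)
```

View pics/s7.png

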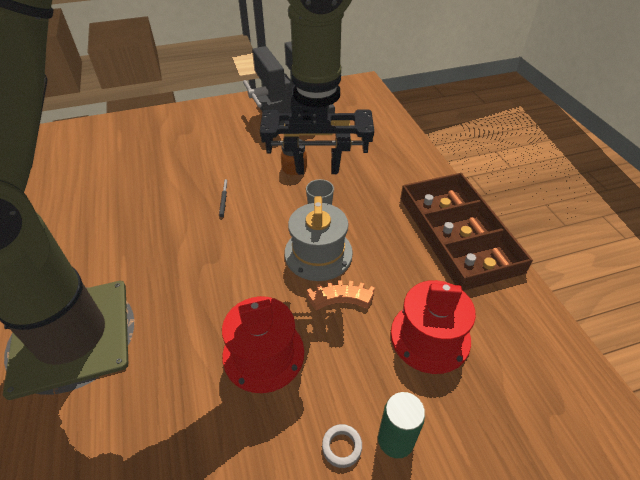

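View pics/w7.png

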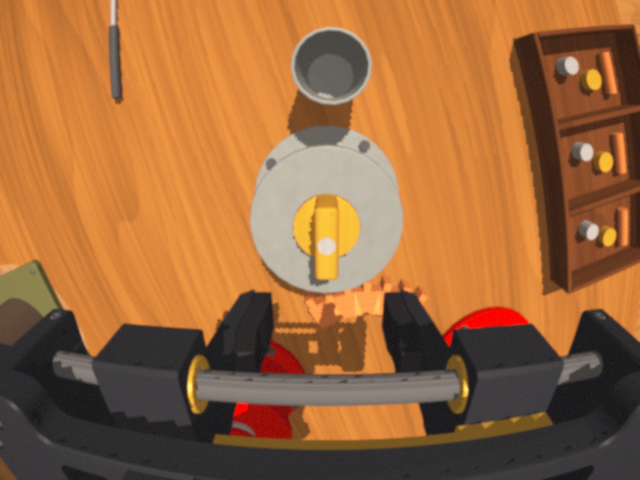

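Side view: cap down on the housing (318,215), and the bystanders are at their starting pixels. The bar top sits 50.8 mm above the housing face, against about 58.5 mm at the start, so it went down about 8 mm. The bar has turned 70° clockwise. Handing in.

```bash
python3 -c "
from plant import r
print(r.finish_job())"
```

```text
the job is handed in; nothing more can be done
None
```

The cap is locked: I turned it about 70° clockwise to the notch, pushed it fully home and let go. I handed the job in at about 15.5 s; it gave no verdict.

- **Finding the notch:** The drag dipped between about 61° and 79°. I first ran on to about 83°, turned back to about 64°, and came up again clockwise. Let go at 70.7°, the cap held its place.
- **Pushing home:** It slid down at about 3 N and met a hard stop after 8.1 mm, where I held it at about 15 N for a moment. It met no resistance at 2 mm, so it was never forced against the index plate.
- **Last checks:** After release, the bar top sits about 8 mm lower relative to the housing than at the start, and the bar is turned 70° from its starting angle. The gripper is clear at about zero force. Bystanders look unmoved in the side view; I judged that by eye and did not measure it.
- **What disagreed:** The real fingertips end about 38 mm short of the reported TCP, so my first grip closed on air just above the bar. I saw this in the wrist and side views and went lower. The vertical force also drifted to -7 N (an upward pull on the cap) while I felt for the notch, and cleared when I let go to regrip.

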